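# Reset the bypass valve of a worktop water filter

## Task

The water filter on the worktop has new cartridges and its bypass valve must be set again. Lift the white cover up and back until it rests on its stop, then take the upright handle of the handwheel, turn the valve clockwise until it is fully shut against its stop, and back it off exactly two full turns. Finish still gripping that handle at the setting, so that it cannot creep while I tighten the lock nut, and leave the things standing round the filter where they are.

Things in the scene. Friction and masses are not known exactly. Their poses are not given: they have to be found in the camera images.
- filter_unit: worktop water filter, fixed: grey housing 170 (x) x 260 (y) mm, top rim at z = 84 mm, under a white hood-shaped cover of the same plan, its top at z = 183 mm when shut. Origin under its centre, on the worktop. -x is the front (pressure gauge); yaw within 0.3 rad. Under the cover: two white cartridge caps up to z = 124 mm in the left half (+y), the valve with its handwheel in the right
- spout (a point): outlet of the gooseneck spout on the filter's left side, 150 mm above the worktop. The spout is a fixed 12 mm steel tube that rises 182 mm to the left (+y) of the unit's centre to z = 256 mm, and hangs over to 100 mm forward of the centre.
- cover (a joint): cover angle about its hinge, rad: 0 = shut, grows as the front is lifted up and back, 1.745 (100 degrees) = resting on its stop. About 0.6 kg. Let go below about 0.9 rad it falls shut; above about 1.1 rad it sinks on by itself, slowly on a damped hinge, in about 3 s, onto the stop and stays
- cover_hinge (a point): middle of the cover's hinge axis, which runs along the unit's y at the back of the housing, 90 mm behind the unit's origin and 85 mm up
- cover_handle (a point): middle of the cover's bar handle: round steel, 12 mm thick, along the unit's y, 100 mm free between its posts, its centre 45 mm in front of the cover's face; when shut 220 mm forward of and 72 mm above the hinge axis (z = 157 mm). Pinch it from above, one finger before, one behind it (gap 39 mm: open only partly); tip the tool forward as it rises, wrist clear of the wall cabinets
- wheel (a joint): opening of the valve: angle of the level handwheel about its upright spindle, rad. 0 = fully shut against a hard stop; grows anticlockwise seen from above; one turn = 6.283; starts at 2.6 to 7.5; could open to 30. The wheel does not rise, has about 0.1 N m of friction and stays where it is left
- wheel_axis (a point): fixed point on the wheel's upright axis at the height at which to grip the handle (z = 147 mm), 22 mm forward and 45 mm to the right (-y) of the unit's origin. Wheel: 94 mm outer diameter, three spokes, rim top at z = 123 mm
- wheel_handle: upright handle on the wheel's rim: black cylinder 20 mm thick, 42 mm tall (z = 124 to 166 mm), its axis 42 mm from the spindle's. It revolves freely on its pin, so a gripper that does not turn can lead it round in a circle. Origin at its foot. With the valve shut it stands straight in front of the spindle (unit's -x)
- handle_grip (a point): centre of the upright handle, 23 mm above its foot (z = 147 mm), where to pinch it from above
- tumbler: clear drinking glass, 81 mm wide, 93 mm tall, standing under the filter's spout; origin at the centre of its underside. Leave alone
- salt_shaker: salt shaker, 44 mm wide, 90 mm tall, on the worktop in front of the filter, to the right; origin under its centre. Leave alone
- lemon: lemon, about 72 x 55 x 56 mm, on the worktop in front to the right; origin under its centre. Leave alone
- garlic: garlic bulb, about 50 mm, near the lemon; origin under its centre. Leave alone
- oil_bottle: square glass oil bottle, 61 mm wide, 268 mm tall, standing to the left of the filter; origin under its centre. Leave alone
- mug: mug with a handle, 81 mm wide (113 mm with its handle), 101 mm tall, at the left; origin under its centre. Leave alone
- notebook: closed notebook, 210 x 152 x 13 mm, flat on the worktop near the robot, at the left; origin under its centre. Leave alone
- moka_pot: stove-top coffee pot, 98 x 155 mm, 174 mm tall, on the hob; origin under it. Leave alone

How it is judged:
By the outcome, as a careful person would: the job done as asked, in the order asked, and still so for the second after the job is handed in, while the arm keeps its last pose, push and grip.
It also fails if it takes over 72 s, if anything falls off the work surface, if the arm or the gripper's body presses on something with over 40 N, if the wrist force passes 120 N, or if a joint passes its speed limit or range.

## Robot

A 6-joint arm with a two-finger parallel gripper is mounted at the origin on a cart in front of the work surface, level with it; the furniture and walls round the work are solid. World frame = base frame: x ahead of the robot, y to its left, z up, the work surface at z = 0. Lengths are in mm, angles in rad, forces in N, time in s.
With the tool pointing down it reaches from about 350 to 875 mm from the base axis. Payload 4.2 kg.
Tool frame: the origin (TCP) lies between the finger pads, 19 mm behind the fingertips; this is the grasp point; z points along the fingers, y is the line along which they close (so a half turn about z gives the same grasp; the last joint's range is limited). The gripper opens to 85 mm and grips with 20 to 120 N. Pads are 22 mm wide; open, the fingers measure 114 mm over their backs; the gripper's body (76 mm by 85 mm) begins 54 mm behind the grasp point. The pads swing forward as they close: fully open they stand 13 mm farther back than shut.
Start: joints at [-0.885, 0.385, 0.008, 0, -1.194, -0.259], TCP at [258.737, -568.906, 250.012] pointing down, gripper open.
Joint ranges: [-3.14, 3.14], [-1.21, 2.06], [-1.07, 1.41], [-3.16, 2.05], [-2.99, -0.16], [-3.1, 3.1]. Speed limits (rad/s): [2.79, 2.79, 3.14, 3.14, 3.14, 3.14].

## Interface

Orientations are given as a unit quaternion [x, y, z, w].
In Python, from bench import arm gives the robot as it stands.
- The arm moves only by the shell command python3 -m pendant 'ROWS'. ROWS is JSON, a list of rows, each a list of 7 numbers: the shift along the tool's x, y, z in m, then the turn, a rotation vector about the tool's x, y, z in degrees, then the finger opening in m, from 0 to 0.0854. In form: [[x, y, z, wx, wy, wz, fingers], ...]. A call has 1 to 12 rows; each row shifts and turns the commanded pose from where the row before left it, along the tool's axes as they then stand; what a row does not reach is not made up. A row lasts 1/10 s, in which the tool goes at most 50 mm and 8.59 degrees, less where a joint would pass 70% of its speed; a pose out of reach is approached as far as the arm can. A call is refused whole if a number of a shift passes 0.05 or a number of a turn 8.59, either way. A call with a gripper value outside its range is refused whole. The fingers move at their own pace and stop on an object; the grip force is fixed at half the most. Time passes only in rows, so rows that do not move let the fingers close. It gives the time, the measured TCP pose, the force, the opening and the grip force at its end, in the units of the state.
- arm.read_state(): the state, without advancing time (a new reading comes with each control period).
- arm.get_image(name): name is "side" or "top"; returns a dict with "image" (480x640x3 uint8, red, green, blue), "fx", "fy", "cx", "cy" (pixels), "k1" (the pictures are not rectified: a ray, as slopes to the right and down, at radius r is drawn at 1 + k1 r^2 times it, then the intrinsics apply), "xyz" and "rotation" of the camera in the world. Camera axes: x right, y down, z forward; pixel columns grow to the right and rows downward; lengths in mm; the calibration is good to about 2 mm. A picture is of the moment at which its call begins. There is no depth.
- arm.job_done(): hands the job in; it is judged then, once.
The state is a dict: "clock": time; "joints": joint angles; "joint_vel": joint speeds; "joint_efforts": joint torques, N m; "position": TCP position; "ee_rot": TCP orientation; "contact_force": force on the tool from outside, world axes, zero at the start; "wrist_torque": the same for the moment, N m; "gripper_width": finger opening in mm; "grasp_force": force on a finger pad.
Only numpy, scipy, OpenCV 4.12 (cv2) and the standard library are available. Lean on these libraries where they do the work, as an engineer would, in place of code of your own. Each camera call takes 0.05 s, during which the arm holds its last target. There are 200 camera calls.

## Working session

There is one attempt and no reset: what is moved stays moved. The work goes in short steps, Python scripts to look and compute and a shell command to move; the robot and the scene stay as the last step left them, time stands still between calls to the robot, and variables do not carry over. Pictures are saved under pics/ and viewed, at most 10 in all, crops included, and the job is handed in when it is done.

```bash
mkdir -p pics; ls; python3 - <<'E'
from bench import arm
import cv2
print(arm.read_state())
for n in("side","top"):
    d=arm.get_image(n); cv2.imwrite(f"pics/{n}0.png",d.pop("image")[:,:,::-1]); print(n,d)
E
```

```text
pics
{'clock': 0.0, 'joints': array([-8.85398470e-01,  3.85552226e-01,  6.61668828e-03, -5.27165874e-04,
       -1.19400317e+00, -2.58603170e-01]), 'joint_vel': array([-0.00064644, -0.00171074, -0.00139444, -0.00058963,  0.00113827,
        0.00126318]), 'joint_efforts': array([-1.17047166e-04, -3.92290807e+01,  1.88403583e+01,  4.18614686e+00,
       -4.52326130e-03,  3.46057391e-06]), 'position': array([ 258.51870172, -568.42131936,  248.9164031 ]), 'ee_rot': array([-2.11686229e-01,  9.77337062e-01,  1.06545736e-03, -2.68836455e-04]), 'contact_force': array([ 0.74550634,  0.67819965, -0.89526112]), 'wrist_torque': array([ 0.02549836, -0.01618359, -0.02465483]), 'grasp_force': 0.0, 'gripper_width': 85.2250328157582}
side {'fx': 452.231310720303, 'fy': 452.231310720303, 'cx': 313.33943226038207, 'cy': 255.74162003250225, 'k1': -0.02265577951766423, 'xyz': array([-323.30226896, -841.47079668,  809.89182339]), 'rotation': array([ 0.80899031, -0.31422281,  0.17406009, -0.46529753])}
top {'fx': 519.5840996739927, 'fy': 519.5840996739927, 'cx': 321.2879754435132, 'cy': 242.176538726244, 'k1': -0.06767597121477519, 'xyz': array([ 221.58999248,   29.04298597, 1826.34899173]), 'rotation': array([-0.69693265,  0.71344877, -0.04831865,  0.05423136])}
```

View pics/side0.png

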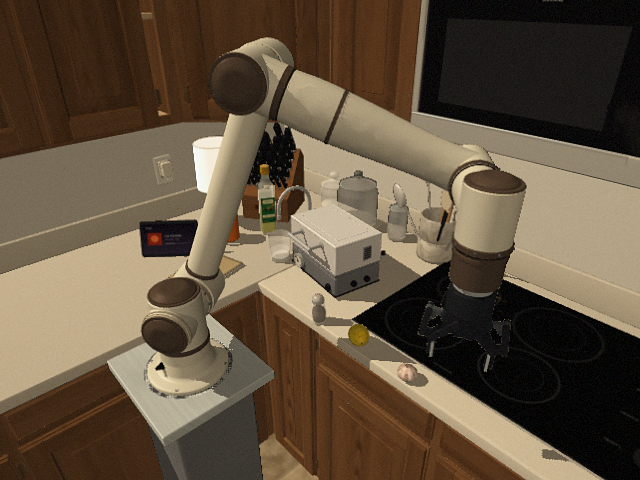

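View pics/top0.png

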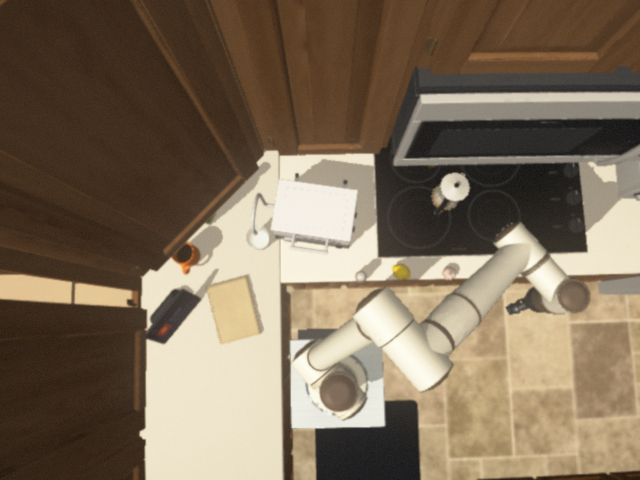

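The side view shows the filter at about (337,250) with its bar handle at (310,247). In the top view the white cover is at about (314,212), its handle at (310,244), the tumbler at (260,239) and the shaker at (361,276). Next I'll measure the cover and handle.

```bash
cat >h.py <<'E'
import numpy as np, cv2
from scipy.spatial.transform import Rotation as R
from bench import arm
def ray(d,uv):
    K=np.array([[d['fx'],0,d['cx']],[0,d['fy'],d['cy']],[0,0,1]])
    p=cv2.undistortPoints(np.float64(uv).reshape(-1,1,2),K,np.array([d['k1'],0,0,0,0])).reshape(-1,2)
    return R.from_quat(d['rotation']).apply(np.c_[p,np.ones(len(p))])
def plane(d,uv,z):
    r=ray(d,uv); return d['xyz']+r*((z-d['xyz'][2])/r[:,2])[:,None]
def project(d,P):
    q=R.from_quat(d['rotation']).inv().apply(np.atleast_2d(P)-d['xyz']); s=q[:,:2]/q[:,2:]
    s=s*(1+d['k1']*(s**2).sum(1,keepdims=True)); return s*[d['fx'],d['fy']]+[d['cx'],d['cy']]
def tri(a,ua,b,ub):
    x=ray(a,ua)[0];y=ray(b,ub)[0]; s=np.linalg.lstsq(np.c_[x,-y],b['xyz']-a['xyz'],rcond=None)[0]
    p=a['xyz']+s[0]*x;q=b['xyz']+s[1]*y; return (p+q)/2,np.linalg.norm(p-q)
def unit(pos,yaw,p): # unit-frame point -> world
    return np.array([*pos[:2],0])+R.from_euler('z',yaw).apply(p)
E
python3 - <<'E'
from h import *
t=arm.get_image("top");s=arm.get_image("side")
im=t['image'];hsv=cv2.cvtColor(im,cv2.COLOR_RGB2HSV)
g=hsv[...,2];print(g[212,300:345:8],g[160:180,290],hsv[170,300],im[170,300],im[212,314])
c=np.vstack([cv2.resize(im[160:270,240:380],None,fx=5,fy=5,interpolation=2)])
c2=cv2.resize(s['image'][190:310,250:400],None,fx=5,fy=5,interpolation=2)
cv2.imwrite("pics/t1.png",c[:,:,::-1]);cv2.imwrite("pics/s1.png",c2[:,:,::-1])
E
```

```text
[246 246 245 246 245 245] [243 243 243 243 243 243 243 243 243 243 244 243 244 245 244 244 244 244
 244 240] [ 20  29 244] [244 235 216] [245 240 230]
```

View pics/t1.png

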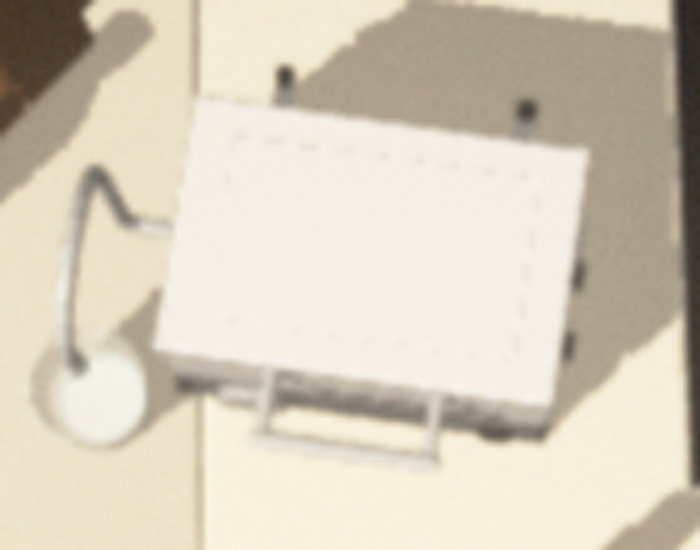

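View pics/s1.png

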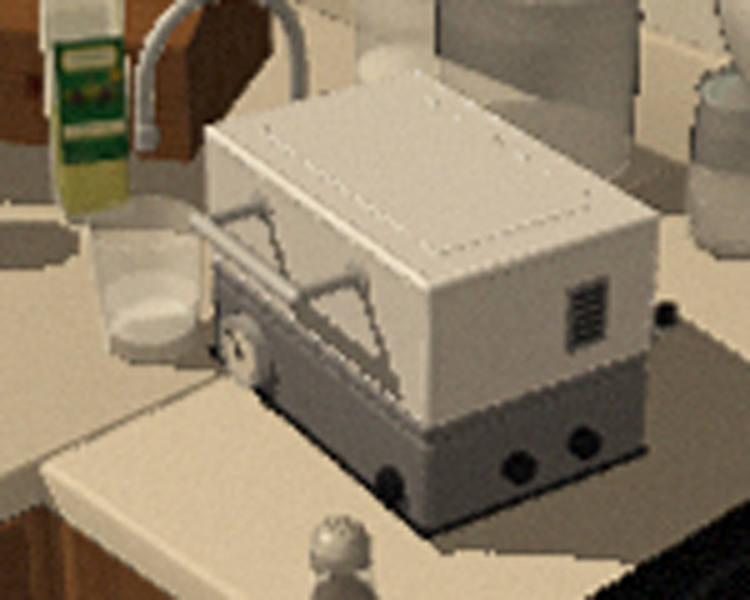

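The top crop shows the cover's corners at crop pixels (198,95), (588,150), (553,405) and (157,349), and the bar from (260,433) to (434,460). The side crop shows the corners at (208,128), (432,287), (658,213) and (418,70), and the bar from (195,216) to (297,297).

```bash
python3 - <<'E'
from h import *
t=arm.get_image("top");s=arm.get_image("side")
T=np.array([[198,95],[588,150],[553,405],[157,349]])/5+[240,160]   # BL BR FR FL
S=np.array([[418,70],[658,213],[432,287],[208,128]])/5+[250,190]
for n,d,c in(("top",t,T),("side",s,S)):
    P=plane(d,c-.4,183)[:,:2]; m=P.mean(0)
    v=(P[0]+P[3]-P[1]-P[2])/2; u=(P[0]+P[1]-P[2]-P[3])/2
    print(n,m.round(1),'yaw',np.arctan2(-v[0],v[1]).round(3),np.arctan2(u[1],u[0]).round(3),np.linalg.norm(v).round(),np.linalg.norm(u).round())
bt=np.array([[260,433],[434,460]])/5+[239.6,159.6];bs=np.array([[195,216],[297,297]])/5+[249.6,189.6]
print(plane(t,bt,157),plane(s,bs,157))
for i in(0,1):print(tri(t,bt[i:i+1],s,bs[i:i+1]))
E
```

```text
top [569.6  60.1] yaw -0.168 -0.166 257.0 169.0
side [569.  58.] yaw -0.168 -0.169 253.0 165.0
[[454.90742241 136.90005127 157.        ]
 [434.5433249   24.40425394 157.        ]] [[455.28516854 146.03761105 157.        ]
 [433.64009647  25.7034719  157.        ]]
(array([452.21818693, 138.08087443, 161.4699839 ]), np.float64(5.053832074869691))
(array([433.89660442,  24.86319687, 157.36461834]), np.float64(1.501980883864604))
```

```bash
cat >>h.py <<'E'
U=np.array([569.5,59.,0]);YAW=-0.168
def w(p): return unit(U,YAW,p)
def down(tilt=0): # tool y = -unit x, z down, tilt deg: fingers forward
    return R.from_euler('z',YAW)*R.from_matrix(np.array([[0,-1,0],[-1,0,0],[0,0,-1]]).T)*R.from_euler('x',tilt,degrees=True)
def rows(P,Q,g,start=None):
    """P list of world points mm, Q list of Rotations -> tool rows"""
    s=arm.read_state()
    p,q=start or (s['position'],R.from_quat(s['ee_rot']))
    for a,b in zip(P,Q):
        d=q.inv().apply(a-p)/1e3; r=(q.inv()*b).as_rotvec(degrees=True)
        print('['+','.join(f'{v:.4g}' for v in [*d.round(4),*r.round(2),g])+'],')
        q=q*R.from_rotvec(r.round(2),degrees=True); p=p+1e3*(q*R.from_rotvec(-r.round(2),degrees=True)).apply(d.round(4))
from scipy.spatial.transform import Slerp
def line(p1,q1,n,g):
    s=arm.read_state();p0=s['position'];q0=R.from_quat(s['ee_rot']);f=np.arange(1,n+1)/n
    rows([p0+(p1-p0)*x for x in f],Slerp([0,1],R.concatenate([q0,q1]))(f),g)
E
python3 - <<'E'
from h import *
print(w([-130,0,157]),w([-22,-45,147]))
tgt=w([-128.5,0,230]); line(tgt,down(),20,0.034)
E
```

```text
[441.33024917  80.73740952 157.        ] [540.28524656  18.31218633 147.        ]
[-0.0218,0.0257,0.001,0,0,-2.8,0.034],
[-0.0231,0.0247,0.001,0,0,-2.79,0.034],
[-0.0242,0.0235,0.001,0.01,0,-2.8,0.034],
[-0.0253,0.0223,0.001,-0,0,-2.79,0.034],
[-0.0264,0.021,0.001,-0,0,-2.8,0.034],
[-0.0274,0.0197,0.001,0,0.01,-2.8,0.034],
[-0.0283,0.0183,0.001,0,-0,-2.79,0.034],
[-0.0292,0.017,0.001,0.01,-0,-2.8,0.034],
[-0.03,0.0155,0.0009,-0,-0,-2.8,0.034],
[-0.0307,0.014,0.001,0,-0,-2.79,0.034],
[-0.0313,0.0125,0.001,0,-0,-2.8,0.034],
[-0.0319,0.011,0.001,0,0,-2.79,0.034],
[-0.0324,0.0094,0.001,0.01,0,-2.8,0.034],
[-0.0329,0.0078,0.001,-0,0,-2.8,0.034],
[-0.0331,0.0061,0.001,0,0,-2.79,0.034],
[-0.0335,0.0046,0.001,0,0,-2.8,0.034],
[-0.0336,0.0029,0.0009,0,0,-2.8,0.034],
[-0.0337,0.0013,0.001,0.01,0.01,-2.79,0.034],
[-0.0337,-0.0003,0.001,-0,-0,-2.8,0.034],
[-0.0337,-0.0021,0.001,0,-0,-2.79,0.034],
```

```bash
python3 -m pendant '[[-0.022,0.026,0.001,0,0,-2.8,0.034],[-0.023,0.025,0.001,0,0,-2.8,0.034],[-0.024,0.0235,0.001,0,0,-2.8,0.034],[-0.025,0.022,0.001,0,0,-2.8,0.034],[-0.026,0.021,0.001,0,0,-2.8,0.034],[-0.0275,0.02,0.001,0,0,-2.8,0.034],[-0.028,0.018,0.001,0,0,-2.8,0.034],[-0.029,0.017,0.001,0,0,-2.8,0.034],[-0.03,0.0155,0.001,0,0,-2.8,0.034],[-0.031,0.014,0.001,0,0,-2.8,0.034]]'; python3 -m pendant '[[-0.031,0.0125,0.001,0,0,-2.8,0.034],[-0.032,0.011,0.001,0,0,-2.8,0.034],[-0.0325,0.009,0.001,0,0,-2.8,0.034],[-0.033,0.008,0.001,0,0,-2.8,0.034],[-0.033,0.006,0.001,0,0,-2.8,0.034],[-0.0335,0.0045,0.001,0,0,-2.8,0.034],[-0.0335,0.003,0.001,0,0,-2.8,0.034],[-0.0335,0.001,0.001,0,0,-2.8,0.034],[-0.0335,0,0.001,0,0,-2.8,0.034],[-0.0335,-0.002,0.001,0,0,-2.8,0.034],[0,0,0,0,0,0,0.034],[0,0,0,0,0,0,0.034]]'; python3 - <<'E'
from h import *
rows([w([-128.5,0,230])],[down()],.034)
d=arm.get_image("side");cv2.imwrite("pics/s2.png",cv2.resize(d['image'][150:310,220:420],None,fx=4,fy=3.7,interpolation=2)[:,:,::-1])
E
```

```text
clock: 1.3
position: [350.0, -243.2, 240.2]
ee_rot: [-0.443, 0.897, -0.0, 0.0]
contact_force: [1.2, -0.4, -0.0]
gripper_width: 34.2
grasp_force: 0.0
clock: 2.5
position: [441.4, 79.8, 229.8]
ee_rot: [-0.646, 0.763, 0.0, -0.0]
contact_force: [-0.2, -1.0, -0.5]
gripper_width: 34.1
grasp_force: 0.0
[-0.0009,-0.0013,-0.0002,0.04,-0.02,0.14,0.034],
```

View pics/s2.png

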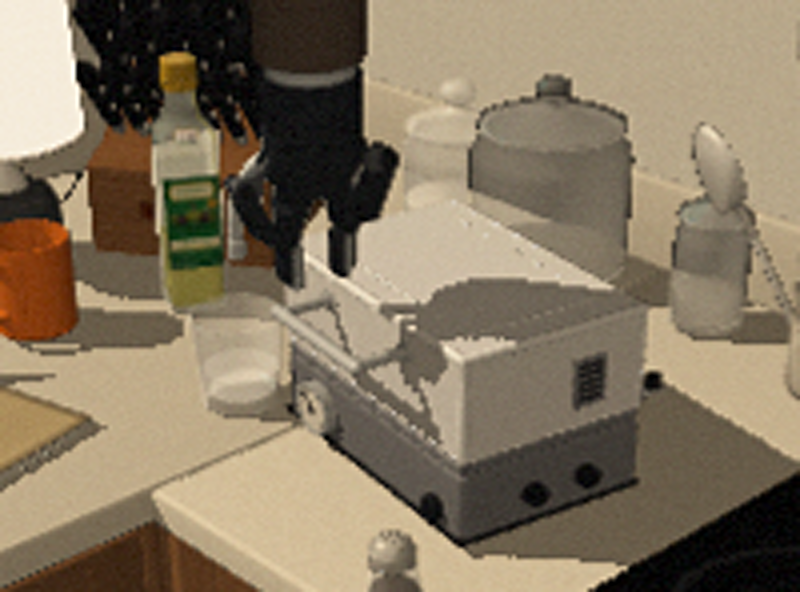

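The picture shows the gripper above the bar (about (315,335) in the crop), with the fingers on either side of it. Next I descend and pinch the bar.

```bash
python3 -m pendant '[[0,-0.001,0.02,0,0,0,0.034],[0,0,0.02,0,0,0,0.034],[0,0,0.016,0,0,0,0.034],[0,0,0.01,0,0,0,0.034],[0,0,0.006,0,0,0,0.034],[0,0,0,0,0,0,0.034]]';  python3 -m pendant '[[0,0,0,0,0,0,0.02],[0,0,0,0,0,0,0.012],[0,0,0,0,0,0,0.0],[0,0,0,0,0,0,0.0],[0,0,0,0,0,0,0.0]]'; python3 - <<'E'
from h import *
H=np.array([90,0,85]);p=arm.read_state()['position']
u=R.from_euler('z',-YAW).apply(p-U)-H;u[1]=0 if 0 else u[1];r=np.hypot(u[0],u[2]);a=np.arctan2(u[2],-u[0]);print(u,r,a)
n=24;th=np.arange(1,n+1)/n*1.25
rows([w(H+[-r*np.cos(a+t),u[1],r*np.sin(a+t)]) for t in th],[down(36*t/1.25) for t in th],0)
E
```

```text
clock: 3.15
position: [442.3, 78.6, 157.7]
ee_rot: [-0.646, 0.764, 0.0, -0.0]
contact_force: [-0.8, -0.0, 0.1]
gripper_width: 34.0
grasp_force: 0.0
clock: 3.65
position: [441.4, 79.2, 158.6]
ee_rot: [-0.646, 0.764, 0.001, -0.001]
contact_force: [-3.6, 0.8, 3.3]
gripper_width: 10.1
grasp_force: 58.5
[-219.70013859   -1.53489096   73.57648344] 231.6930076898129 0.32315541793100777
[0,-0.0041,-0.0113,1.61,-0.01,0.05,0],
[0,-0.005,-0.011,1.5,0,-0,0],
[0,-0.0059,-0.0106,1.5,0,-0,0],
[0,-0.0066,-0.01,1.5,0,-0,0],
[0,-0.0074,-0.0096,1.5,0,-0,0],
[0,-0.0082,-0.0089,1.5,0,-0,0],
[0,-0.0088,-0.0082,1.5,0,-0,0],
[0,-0.0094,-0.0075,1.5,0,-0,0],
[0,-0.01,-0.0068,1.5,0,-0,0],
[0,-0.0105,-0.006,1.5,0,-0,0],
[-0,-0.0109,-0.0051,1.5,0,-0,0],
[-0,-0.0113,-0.0043,1.5,0,-0,0],
[-0,-0.0116,-0.0033,1.5,0,-0,0],
[-0,-0.0118,-0.0025,1.5,0,-0,0],
[-0,-0.012,-0.0015,1.5,0,-0,0],
[-0,-0.012,-0.0006,1.5,0,-0,0],
[-0,-0.0121,0.0004,1.5,0,-0,0],
[-0,-0.012,0.0013,1.5,0,-0,0],
[-0,-0.0118,0.0023,1.5,0,-0,0],
[-0,-0.0117,0.0031,1.5,0,-0,0],
[-0,-0.0113,0.0041,1.5,0,-0,0],
[-0,-0.011,0.0049,1.5,0,-0,0],
[-0,-0.0106,0.0058,1.5,0,-0,0],
[-0,-0.0101,0.0066,1.5,0,-0,0],
```

```bash
python3 -m pendant '[[0,-0.004,-0.011,1.5,0,0,0],[0,-0.005,-0.011,1.5,0,0,0],[0,-0.006,-0.0105,1.5,0,0,0],[0,-0.0065,-0.01,1.5,0,0,0],[0,-0.0075,-0.0095,1.5,0,0,0],[0,-0.008,-0.009,1.5,0,0,0]]';  python3 - <<'E'
from h import *
H=np.array([90,0,85]);s=arm.read_state();p=s['position'];q=R.from_quat(s['ee_rot'])
u=R.from_euler('z',-YAW).apply(p-U)-H;print(s['contact_force'],s['gripper_width'],u,np.hypot(u[0],u[2]),np.arctan2(u[2],-u[0])-.318,(down().inv()*q).as_rotvec(degrees=True))
E
```

```text
clock: 4.25
position: [470.5, 73.9, 221.0]
ee_rot: [-0.643, 0.762, -0.057, 0.048]
contact_force: [-21.1, 10.9, 11.0]
gripper_width: 10.0
grasp_force: 58.8
[-21.1408534   10.90999559  11.02802803] 10.027463309988303 [-190.08599668   -1.84214182  135.97108353] 233.71097896880138 0.3029297297604226 [8.5004834  0.04769623 0.06052165]
```

```bash
cat >>h.py <<'E'
def lift(r1,th1,n,tilt1):
    H=np.array([90,0,85]);s=arm.read_state();p=s['position'];q=R.from_quat(s['ee_rot'])
    u=R.from_euler('z',-YAW).apply(p-U)-H;r=np.hypot(u[0],u[2]);a=np.arctan2(u[2],-u[0]);t0=(down().inv()*q).as_rotvec(degrees=True)[0]
    print('F',s['contact_force'].round(1),'r,th,tilt',r.round(1),(a-.318).round(3),t0.round(1),s['gripper_width'].round(1))
    f=np.arange(1,n+1)/n;A=a+(th1+.318-a)*f;rr=r+(r1-r)*np.minimum(1,2*f)
    rows([w(H+[-x*np.cos(b),u[1],x*np.sin(b)]) for x,b in zip(rr,A)],[down(t0+(tilt1-t0)*x) for x in f],0)
E
python3 -c "
from h import *
lift(236,.6,6,17)"
```

```text
Traceback (most recent call last):
  File "h.py", line 37, in lift
    print('F',s['contact_force'].round(1),'r,th,tilt',r.round(1),(a-.318).round(3),t0.round(1),s['gripper_width'].round(1))
                                                                                               ^^^^^^^^^^^^^^^^^^^^^^^^
AttributeError: 'float' object has no attribute 'round'
```

```bash
sed -i "s/s\['gripper_width'\].round(1)/round(s['gripper_width'],1)/" h.py; python3 -c "
from h import *
lift(236,.6,6,17)"
```

```text
F [-21.1  10.9  11. ] r,th,tilt 233.7 0.303 8.5 10.0
[0,-0.0077,-0.0087,1.42,-0.05,-0.06,0],
[0,-0.0084,-0.0081,1.41,-0,0,0],
[0,-0.009,-0.0074,1.42,-0,0,0],
[0,-0.0099,-0.0062,1.42,-0,0,0],
[0,-0.0104,-0.0054,1.41,-0,0,0],
[0,-0.0107,-0.0046,1.42,-0,0,0],
```

```bash
python3 -m pendant '[[0,-0.007,-0.009,1.4,0,0,0],[0,-0.008,-0.0085,1.4,0,0,0],[0,-0.009,-0.0075,1.4,0,0,0],[0,-0.01,-0.0065,1.4,0,0,0],[0,-0.0105,-0.0055,1.4,0,0,0],[0,-0.0105,-0.0045,1.4,0,0,0]]';python3 -c "
from h import *
lift(236,.9,6,26)"
```

```text
clock: 4.85
position: [518.7, 65.8, 275.9]
ee_rot: [-0.638, 0.755, -0.116, 0.097]
contact_force: [-7.8, 1.4, 6.4]
gripper_width: 9.6
grasp_force: 58.5
F [-7.8  1.4  6.4] r,th,tilt 237.4 0.616 17.4 9.6
[0,-0.0108,-0.003,1.43,-0.03,0.04,0],
[0,-0.011,-0.0021,1.43,0,0,0],
[0,-0.0111,-0.0014,1.43,0,0,0],
[0,-0.0112,-0.001,1.43,0,0,0],
[0,-0.0111,-0.0002,1.43,0,0,0],
[0,-0.0112,0.0006,1.43,0,0,0],
```

```bash
python3 -m pendant '[[0,-0.011,-0.004,1.4,0,0,0],[0,-0.011,-0.003,1.4,0,0,0],[0,-0.0115,-0.0025,1.4,0,0,0],[0,-0.0115,-0.0015,1.4,0,0,0],[0,-0.0115,-0.0005,1.4,0,0,0],[0,-0.0115,0.0005,1.4,0,0,0]]';python3 -c "
from h import *
lift(238,1.25,8,36)"
```

```text
clock: 5.45
position: [578.9, 55.5, 309.4]
ee_rot: [-0.629, 0.744, -0.171, 0.144]
contact_force: [-3.0, -2.0, 1.3]
gripper_width: 9.5
grasp_force: 62.2
F [-3.  -2.   1.3] r,th,tilt 238.3 0.91 25.9 9.5
[0,-0.01,0.0014,1.27,-0.04,0.04,0],
[0,-0.01,0.002,1.26,0,0,0],
[0,-0.0097,0.0027,1.27,0,0,0],
[0,-0.0096,0.0033,1.27,0,0,0],
[0,-0.0094,0.0038,1.27,0,0,0],
[0,-0.0091,0.0044,1.26,0,0,0],
[0,-0.0088,0.005,1.27,0,0,0],
[0,-0.0084,0.0056,1.27,0,0,0],
```

```bash
python3 -m pendant '[[0,-0.01,0.0015,1.3,0,0,0],[0,-0.01,0.002,1.3,0,0,0],[0,-0.01,0.0025,1.3,0,0,0],[0,-0.0095,0.003,1.3,0,0,0],[0,-0.0095,0.004,1.3,0,0,0],[0,-0.009,0.0045,1.3,0,0,0],[0,-0.009,0.005,1.3,0,0,0],[0,-0.0085,0.0055,1.3,0,0,0]]';python3 - <<'E'
from h import *
lift(238,1.3,2,36)
d=arm.get_image("side");cv2.imwrite("pics/s3.png",cv2.resize(d['image'][80:320,200:480],None,fx=2.6,fy=2.5,interpolation=2)[:,:,::-1])
E
```

```text
clock: 6.25
position: [657.8, 42.2, 322.7]
ee_rot: [-0.614, 0.726, -0.238, 0.2]
contact_force: [-2.5, -2.9, 1.0]
gripper_width: 9.6
grasp_force: 60.8
F [-2.5 -2.9  1. ] r,th,tilt 237.7 1.252 36.2 9.6
[0,-0.0047,0.0032,-0.11,-0.03,0.07,0],
[0,-0.0045,0.0035,-0.12,-0,-0,0],
```

View pics/s3.png

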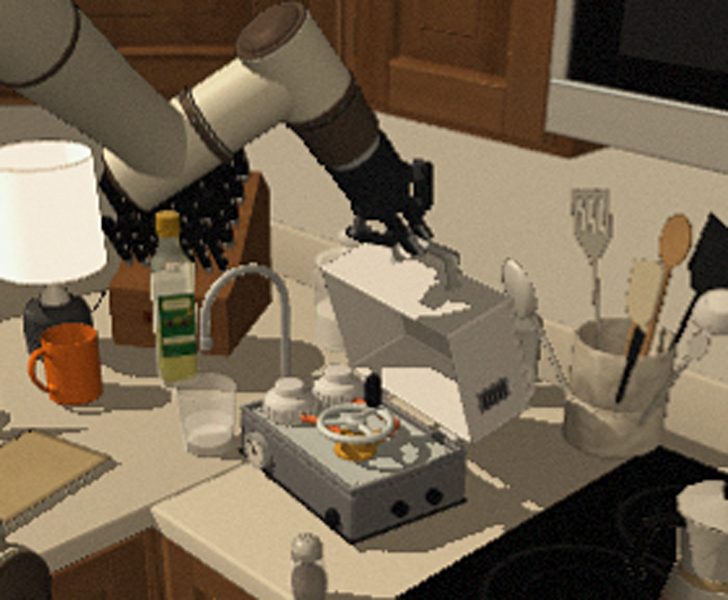

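The cover is about 1.2 rad open and the wheel is exposed, with its black handle at crop (373,390), towards the back. I'll release the bar and back off along the tool axis.

```bash
python3 -m pendant '[[0,0,0,0,0,0,0.04],[0,0,0,0,0,0,0.04],[0,0,0,0,0,0,0.04],[0,0,-0.015,0,0,0,0.04],[0,0,-0.03,0,0,0,0.04],[0,0,-0.03,-3,0,0,0.04],[0,0.015,-0.03,-6,0,0,0.04],[0,0.03,-0.02,-8,0,0,0.04],[0,0.03,-0.01,-8,0,0,0.04],[0,0.03,0,-8,0,0,0.04],[0,0.03,0,-3,0,0,0.04],[0,0.03,0,0,0,0,0.04]]';python3 -m pendant '[[0,0.03,0,0,0,0,0.04],[0,0,0,0,0,0,0.04],[0,0,0,0,0,0,0.04],[0,0,0,0,0,0,0.04],[0,0,0,0,0,0,0.04],[0,0,0,0,0,0,0.04],[0,0,0,0,0,0,0.04],[0,0,0,0,0,0,0.04],[0,0,0,0,0,0,0.04],[0,0,0,0,0,0,0.04],[0,0,0,0,0,0,0.04],[0,0,0,0,0,0,0.04]]'; python3 - <<'E'
from h import *
d=arm.get_image("side");cv2.imwrite("pics/s4.png",cv2.resize(d['image'][140:300,250:420],None,fx=4,fy=3.7,interpolation=2)[:,:,::-1])
d=arm.get_image("top");cv2.imwrite("pics/t4.png",cv2.resize(d['image'][140:280,230:390],None,fx=5,fy=4.2,interpolation=2)[:,:,::-1])
E
```

```text
clock: 7.5
position: [430.9, 82.4, 396.1]
ee_rot: [-0.646, 0.764, -0.001, 0.001]
contact_force: [-0.9, 0.1, 0.3]
gripper_width: 39.9
grasp_force: 0.0
clock: 8.7
position: [400.7, 86.2, 396.5]
ee_rot: [-0.646, 0.763, -0.001, 0.001]
contact_force: [0.7, 0.2, 0.2]
gripper_width: 40.1
grasp_force: 0.0
```

View pics/s4.png

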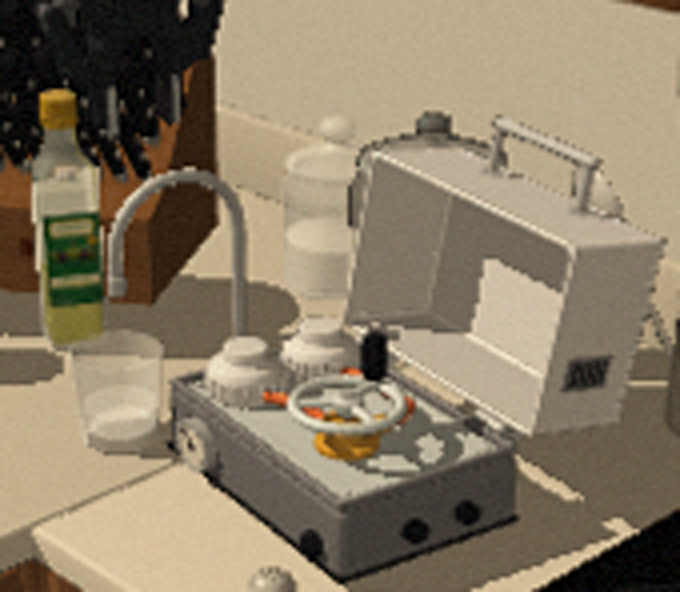

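View pics/t4.png

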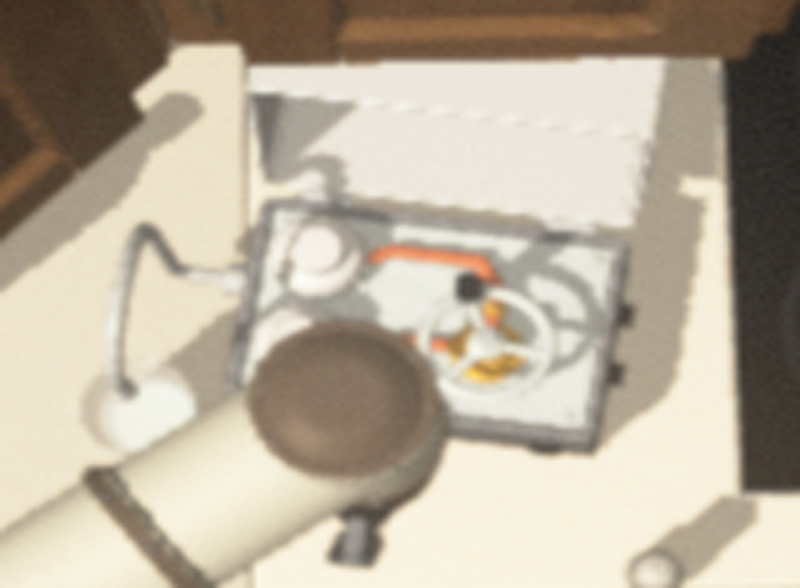

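The cover stands open. The handle is at crop (376,355) in the side view and (469,286) in the top view, and the wheel centre is near top crop (487,340). Next I compute the positions.

```bash
python3 - <<'E'
from h import *
t=arm.get_image("top");s=arm.get_image("side")
def blob(d,c,w_):
    x,y=map(int,c);im=d['image'][y-w_:y+w_+1,x-w_:x+w_+1].astype(int).max(2)
    n,l,st,ce=cv2.connectedComponentsWithStats((im<70).astype('uint8'))
    i=1+st[1:,4].argmax();return ce[i]+[x-w_,y-w_],st[i]
ct,a=blob(t,(323.8,208.1),8);cs,b=blob(s,(344,236),9);print(ct,a,cs,b)
print('top@163',plane(t,ct,163),'side@145',plane(s,cs,145),tri(t,ct[None],s,cs[None]))
A=w([-22,-45,147]);print('axis',A)
c=np.array([[487/5+230-.4,340/4.2+140-.4]]);print('wheel centre top',plane(t,c,121))
c=np.array([[348/4+250-.4,402/3.7+140-.4]]);print('wheel centre side',plane(s,c,121))
# cover angle: handle bar end points in side
b=np.array([[500,121],[600,163]])/[4,3.7]+[249.6,139.6]
for th in(1.4,1.6,1.745):
    print(th,[project(s,w([90-231.5*np.cos(.316+th),y,85+231.5*np.sin(.316+th)])).round(1) for y in(56,-56)],b)
E
```

```text
Traceback (most recent call last):
ValueError: attempt to get argmax of an empty sequence
```

```bash
cat > m.py <<'E'
from h import *
def blob(d,c,w_):
    x,y=map(int,c);im=d['image'][y-w_:y+w_+1,x-w_:x+w_+1].astype(int).max(2)
    n,l,st,ce=cv2.connectedComponentsWithStats((im<110).astype('uint8'))
    i=1+st[1:,4].argmax();return ce[i]+[x-w_,y-w_],st[i]
if __name__=='__main__':
    t=arm.get_image("top");s=arm.get_image("side")
    ct,a=blob(t,(323.8,208.1),5);cs,b=blob(s,(344,236),8);print(ct,a,cs,b)
    print('top@163',plane(t,ct,163),'side@145',plane(s,cs,145),tri(t,ct[None],s,cs[None]))
    A=w([-22,-45,147]);print('axis',A)
    c=np.array([[487/5+230-.4,340/4.2+140-.4]]);print('wheel centre top',plane(t,c,121))
    c=np.array([[348/4+250-.4,402/3.7+140-.4]]);print('wheel centre side',plane(s,c,121))
    b=np.array([[500,121],[600,163]])/[4,3.7]+[249.6,139.6]
    for th in(1.4,1.6,1.745):
        print(th,[project(s,w([90-231.5*np.cos(.316+th),y,85+231.5*np.sin(.316+th)])).round(1) for y in(56,-56)],b)
E
python3 m.py
```

```text
[323.42105263 208.10526316] [ 4  3  4  5 19] [343.60747664 235.94392523] [  3   0  14  17 107]
top@163 [[577.21193894  30.69351528 163.        ]] side@145 [[581.69613017  29.36800733 145.        ]] (array([581.68203439,  30.2737064 , 144.53664587]), np.float64(1.3465161485235717))
axis [540.28524656  18.31218633 147.        ]
wheel centre top [[543.49801234  19.78263411 121.        ]]
wheel centre side [[540.75777831  18.60431549 121.        ]]
1.4 [array([[356.7, 170.2]]), array([[379.3, 180.8]])] [[374.6        172.3027027 ]
 [399.6        183.65405405]]
1.6 [array([[367.6, 170.9]]), array([[390.4, 181.3]])] [[374.6        172.3027027 ]
 [399.6        183.65405405]]
1.745 [array([[374.7, 173. ]]), array([[397.6, 183.4]])] [[374.6        172.3027027 ]
 [399.6        183.65405405]]
```

```bash
python3 -c "
from h import *
line(np.array([580.5,30,235]),down(),8,.04)"
```

```text
[0.0032,-0.0233,0.0203,-0.03,0,0.01,0.04],
[0.0032,-0.0232,0.0202,-0.02,0,0.01,0.04],
[0.0032,-0.0233,0.0203,-0.03,0,0.01,0.04],
[0.0032,-0.0233,0.0202,-0.02,0,0.01,0.04],
[0.0032,-0.0233,0.0203,-0.03,0,0.01,0.04],
[0.0031,-0.0233,0.0202,-0.02,0,0.01,0.04],
[0.0032,-0.0233,0.0202,-0.03,0,0.01,0.04],
[0.0032,-0.0233,0.0202,-0.02,0,0.01,0.04],
```

```bash
python3 -m pendant '[[0.003,-0.023,0.02,0,0,0,0.04],[0.003,-0.023,0.02,0,0,0,0.04],[0.003,-0.023,0.02,0,0,0,0.04],[0.003,-0.023,0.02,0,0,0,0.04],[0.003,-0.023,0.02,0,0,0,0.04],[0.003,-0.023,0.02,0,0,0,0.04],[0.003,-0.024,0.02,0,0,0,0.04],[0.003,-0.024,0.02,0,0,0,0.04],[0,0,0,0,0,0,0.04],[0,0,0,0,0,0,0.04]]'; python3 - <<'E'
from h import *
rows([np.array([580.5,30,147])],[down()],.04)
d=arm.get_image("side");cv2.imwrite("pics/s5.png",cv2.resize(d['image'][180:280,280:400],None,fx=5,fy=5,interpolation=2)[:,:,::-1])
E
```

```text
clock: 10.0
position: [580.7, 31.3, 236.3]
ee_rot: [-0.646, 0.764, -0.001, 0.0]
contact_force: [-0.0, 0.5, 0.2]
gripper_width: 40.2
grasp_force: 0.0
[0.0012,0.0001,0.0893,-0.09,-0.07,0.05,0.04],
```

View pics/s5.png

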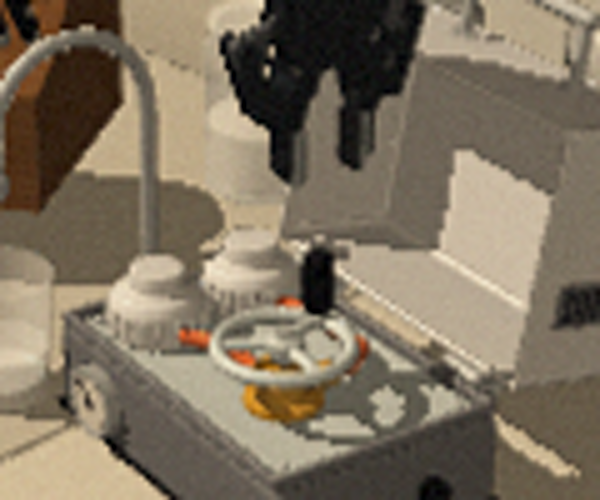

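The fingers at crop (285,165) and (355,150) sit above and either side of the handle (318,275). Next I descend and grip it.

```bash
python3 -m pendant '[[0.001,0,0.02,0,0,0,0.04],[0,0,0.02,0,0,0,0.04],[0,0,0.02,0,0,0,0.04],[0,0,0.016,0,0,0,0.04],[0,0,0.008,0,0,0,0.04],[0,0,0.004,0,0,0,0.04],[0,0,0,0,0,0,0.04]]'; python3 -m pendant '[[0,0,0,0,0,0,0.025],[0,0,0,0,0,0,0.018],[0,0,0,0,0,0,0.01],[0,0,0,0,0,0,0.01],[0,0,0,0,0,0,0.01]]'
```

```text
clock: 10.75
position: [581.0, 30.8, 149.8]
ee_rot: [-0.646, 0.763, -0.002, 0.002]
contact_force: [0.5, -0.1, -0.4]
gripper_width: 40.1
grasp_force: 0.0
clock: 11.25
position: [581.1, 30.7, 150.5]
ee_rot: [-0.646, 0.763, -0.002, 0.002]
contact_force: [-2.4, 0.1, 5.2]
gripper_width: 18.4
grasp_force: 58.4
```

```bash
cat >>h.py <<'E'
def circ(C,r,steps,dphi,z=None,bias=0):
    s=arm.read_state();p=s['position'];q=R.from_quat(s['ee_rot']);v=p[:2]-C
    a=np.arctan2(v[1],v[0]);print('F',s['contact_force'].round(1),'r',np.hypot(*v).round(1),'unit ang from front',((a-YAW-np.pi)%(2*np.pi)).round(3))
    A=a+dphi*np.arange(1,steps+1);z=z or p[2]
    rows([np.array([C[0]+r*np.cos(x),C[1]+r*np.sin(x),z]) for x in A],[q]*steps,.01)
E
python3 -c "
from h import *
circ([541,19],42,8,-.25,150)"
```

```text
F [-2.4  0.1  5.2] r 41.7 unit ang from front 3.594
[0.0098,-0.0036,0.0005,0,0,0,0.01],
[0.0104,-0.0008,0,0,0,0,0.01],
[0.0104,0.0018,-0,0,0,0,0.01],
[0.0095,0.0044,-0,0,0,0,0.01],
[0.0082,0.0065,-0.0001,0,0,0,0.01],
[0.0063,0.0084,-0,0,0,0,0.01],
[0.004,0.0096,-0,0,0,0,0.01],
[0.0016,0.0104,-0.0001,0,0,0,0.01],
```

```bash
python3 -m pendant '[[0.01,-0.0035,0,0,0,0,0.01],[0.0105,-0.001,0,0,0,0,0.01],[0.0105,0.002,0,0,0,0,0.01]]'; python3 -m pendant '[[0.0095,0.0045,0,0,0,0,0.01],[0.008,0.0065,0,0,0,0,0.01],[0.0065,0.0085,0,0,0,0,0.01],[0.004,0.0095,0,0,0,0,0.01],[0.0015,0.0105,0,0,0,0,0.01]]'; python3 -c "
from h import *
circ([541,19],42,7,-.25)"
```

```text
clock: 11.55
position: [578.3, 0.6, 150.4]
ee_rot: [-0.646, 0.763, -0.001, 0.002]
contact_force: [-4.2, 7.2, 8.5]
gripper_width: 18.4
grasp_force: 58.7
clock: 12.05
position: [536.6, -22.6, 150.5]
ee_rot: [-0.646, 0.763, -0.003, 0.004]
contact_force: [4.5, 3.2, 3.7]
gripper_width: 18.3
grasp_force: 58.7
F [4.5 3.2 3.7] r 41.8 unit ang from front 1.634
[-0.0005,0.0104,-0.0001,0,0,0,0.01],
[-0.0032,0.01,-0.0001,0,0,0,0.01],
[-0.0056,0.0089,-0.0001,0,0,0,0.01],
[-0.0076,0.0071,-0,0,0,0,0.01],
[-0.0092,0.0051,-0.0001,0,0,0,0.01],
[-0.0101,0.0027,0,0,0,0,0.01],
[-0.0105,0.0001,0,0,0,0,0.01],
```

```bash
python3 -m pendant '[[-0.0005,0.0105,0,0,0,0,0.01],[-0.003,0.01,0,0,0,0,0.01],[-0.0055,0.009,0,0,0,0,0.01],[-0.0075,0.007,0,0,0,0,0.01],[-0.009,0.005,0,0,0,0,0.01]]'; python3 -c "
from h import *
circ([541,19],42,8,-.08)"
```

```text
clock: 12.55
position: [499.6, 9.3, 150.5]
ee_rot: [-0.646, 0.763, -0.003, 0.004]
contact_force: [7.3, -1.7, 2.1]
gripper_width: 18.5
grasp_force: 58.7
F [ 7.3 -1.7  2.1] r 42.6 unit ang from front 0.399
[-0.0034,0.0006,-0,0,0,0,0.01],
[-0.0032,0.001,-0,0,0,0,0.01],
[-0.0033,0.0006,-0,0,0,0,0.01],
[-0.0033,0.0004,-0,0,0,0,0.01],
[-0.0034,0.0001,-0,0,0,0,0.01],
[-0.0033,-0.0001,-0,0,0,0,0.01],
[-0.0034,-0.0004,-0,0,0,0,0.01],
[-0.0033,-0.0007,0,0,0,0,0.01],
```

```bash
python3 -m pendant '[[-0.0034,0.001,0,0,0,0,0.01],[-0.0034,0.0008,0,0,0,0,0.01],[-0.0034,0.0006,0,0,0,0,0.01]]'; for i in 1 2; do python3 -m pendant '[[-0.0033,0,0,0,0,0,0.01]]';done; python3 -c "
from h import *
circ([541,19],42,3,-.04)"
```

```text
clock: 12.85
position: [498.4, 19.3, 150.4]
ee_rot: [-0.646, 0.763, -0.003, 0.002]
contact_force: [4.8, -2.9, 5.7]
gripper_width: 18.3
grasp_force: 59.0
clock: 12.95
position: [498.5, 22.3, 150.4]
ee_rot: [-0.646, 0.763, -0.003, 0.002]
contact_force: [2.6, -3.5, 7.3]
gripper_width: 18.3
grasp_force: 59.2
clock: 13.05
position: [498.9, 25.4, 150.4]
ee_rot: [-0.646, 0.763, -0.003, 0.002]
contact_force: [2.5, -2.9, 6.2]
gripper_width: 18.1
grasp_force: 59.2
F [ 2.5 -2.9  6.2] r 42.6 unit ang from front 0.018
[-0.0017,-0.0006,0,0,0,0,0.01],
[-0.0017,-0.0001,0,0,0,0,0.01],
[-0.0016,-0.0001,-0,0,0,0,0.01],
```

```bash
for i in 1 2 3 4; do python3 -m pendant '[[-0.0015,-0.0003,0,0,0,0,0.01],[0,0,0,0,0,0,0.01]]'|egrep "pos|contact";done
```

```text
position: [499.1, 26.7, 150.4]
contact_force: [2.0, -3.0, 8.5]
position: [499.1, 26.8, 150.4]
contact_force: [1.8, -6.9, 8.7]
position: [499.2, 27.0, 150.4]
contact_force: [1.7, -12.1, 9.4]
position: [499.1, 27.2, 150.4]
contact_force: [1.8, -16.4, 10.1]
```

The wheel stopped hard at (499.1, 26.7), with the force rising while the position held, so the valve is shut. Next I back it off two turns.

```bash
python3 -c "
from h import *
C=[540.6,19.5];circ(C,42,21,.2992)"
```

```text
F [  1.8 -16.4  10.1] r 42.2 unit ang from front 6.268
[0.0124,-0.0018,0.0001,0,0,0,0.01],
[0.0114,-0.0052,0.0001,0,0,0,0.01],
[0.0093,-0.0084,0.0001,0,0,0,0.01],
[0.0065,-0.0107,0.0001,0,0,0,0.01],
[0.003,-0.0122,0,0,0,0,0.01],
[-0.0007,-0.0125,0.0001,0,0,0,0.01],
[-0.0044,-0.0117,-0.0001,0,0,0,0.01],
[-0.0076,-0.0099,0,0,0,0,0.01],
[-0.0102,-0.0073,-0.0001,0,0,0,0.01],
[-0.0119,-0.0039,-0.0001,0,0,0,0.01],
[-0.0126,-0.0002,-0.0001,0,0,0,0.01],
[-0.012,0.0035,-0.0001,0,0,0,0.01],
[-0.0104,0.0068,-0.0001,0,0,0,0.01],
[-0.008,0.0097,-0.0001,0,0,0,0.01],
[-0.0048,0.0116,-0,0,0,0,0.01],
[-0.0012,0.0124,-0.0001,0,0,0,0.01],
[0.0026,0.0123,0,0,0,0,0.01],
[0.0061,0.0109,0,0,0,0,0.01],
[0.009,0.0087,0.0001,0,0,0,0.01],
[0.0112,0.0057,0.0001,0,0,0,0.01],
[0.0123,0.002,0.0001,0,0,0,0.01],
```

```bash
python3 -m pendant '[[0.0045,0,0,0,0,0,0.01],[0.0124,-0.0018,0,0,0,0,0.01],[0.0114,-0.0052,0,0,0,0,0.01],[0.0093,-0.0084,0,0,0,0,0.01],[0.0065,-0.0107,0,0,0,0,0.01],[0.003,-0.0122,0,0,0,0,0.01],[-0.0007,-0.0125,0,0,0,0,0.01],[-0.0044,-0.0117,0,0,0,0,0.01],[0,0,0,0,0,0,0.01]]'; python3 -c "
from h import *
C=[540.6,19.5];circ(C,42,12,.2992)"
```

```text
clock: 14.75
position: [555.4, -20.0, 150.4]
ee_rot: [-0.646, 0.763, -0.002, 0.001]
contact_force: [0.4, 1.1, 9.4]
gripper_width: 18.1
grasp_force: 59.4
F [0.4 1.1 9.4] r 42.2 unit ang from front 2.096
[-0.0079,-0.0097,0,0,0,0,0.01],
[-0.0104,-0.0071,0.0001,0,0,0,0.01],
[-0.012,-0.0036,-0,0,0,0,0.01],
[-0.0125,-0,-0,0,0,0,0.01],
[-0.0119,0.0036,-0.0001,0,0,0,0.01],
[-0.0104,0.0071,0,0,0,0,0.01],
[-0.0078,0.0098,-0,0,0,0,0.01],
[-0.0046,0.0116,-0.0001,0,0,0,0.01],
[-0.0009,0.0125,-0,0,0,0,0.01],
[0.0028,0.0122,-0.0001,0,0,0,0.01],
[0.0062,0.0109,-0,0,0,0,0.01],
[0.0092,0.0085,-0.0001,0,0,0,0.01],
```

Tracking is excellent, with tiny forces. I'll continue.

```bash
python3 -m pendant '[[-0.0079,-0.0097,0,0,0,0,0.01],[-0.0104,-0.0071,0,0,0,0,0.01],[-0.012,-0.0036,0,0,0,0,0.01],[-0.0125,0,0,0,0,0,0.01],[-0.0119,0.0036,0,0,0,0,0.01],[-0.0104,0.0071,0,0,0,0,0.01],[-0.0078,0.0098,0,0,0,0,0.01],[-0.0046,0.0116,0,0,0,0,0.01],[-0.0009,0.0125,0,0,0,0,0.01],[0.0028,0.0122,0,0,0,0,0.01],[0.0062,0.0109,0,0,0,0,0.01],[0,0,0,0,0,0,0.01]]'; python3 -c "
from h import *
C=[540.6,19.5];circ(C,42,12,.2992)"
```

```text
clock: 15.95
position: [519.0, 55.5, 150.4]
ee_rot: [-0.646, 0.763, -0.002, 0.001]
contact_force: [0.1, -0.5, 8.9]
gripper_width: 18.5
grasp_force: 59.6
F [ 0.1 -0.5  8.9] r 42.0 unit ang from front 5.421
[0.0094,0.0082,-0,0,0,0,0.01],
[0.0115,0.0051,-0,0,0,0,0.01],
[0.0124,0.0014,-0,0,0,0,0.01],
[0.0123,-0.0022,-0,0,0,0,0.01],
[0.0111,-0.0058,0,0,0,0,0.01],
[0.0089,-0.0089,0.0001,0,0,0,0.01],
[0.0059,-0.011,0,0,0,0,0.01],
[0.0024,-0.0123,0.0001,0,0,0,0.01],
[-0.0014,-0.0124,0,0,0,0,0.01],
[-0.0049,-0.0115,0.0001,0,0,0,0.01],
[-0.0082,-0.0096,0,0,0,0,0.01],
[-0.0105,-0.0067,0.0001,0,0,0,0.01],
```

```bash
python3 -m pendant '[[0.0094,0.0082,0,0,0,0,0.01],[0.0115,0.0051,0,0,0,0,0.01],[0.0124,0.0014,0,0,0,0,0.01],[0.0123,-0.0022,0,0,0,0,0.01],[0.0111,-0.0058,0,0,0,0,0.01],[0.0089,-0.0089,0,0,0,0,0.01],[0.0059,-0.011,0,0,0,0,0.01],[0.0024,-0.0123,0,0,0,0,0.01],[-0.0014,-0.0124,0,0,0,0,0.01],[-0.0049,-0.0115,0,0,0,0,0.01],[-0.0082,-0.0096,0,0,0,0,0.01],[0,0,0,0,0,0,0.01]]'; python3 -c "
from h import *
C=[540.6,19.5];circ(C,42,12,.2992)"
```

```text
clock: 17.15
position: [568.1, -12.4, 150.4]
ee_rot: [-0.646, 0.763, -0.002, 0.0]
contact_force: [-0.0, 0.1, 9.5]
gripper_width: 18.3
grasp_force: 59.7
F [-0.   0.1  9.5] r 42.1 unit ang from front 2.451
[-0.0108,-0.0064,0,0,0,0,0.01],
[-0.0121,-0.003,-0,0,0,0,0.01],
[-0.0125,0.0007,-0,0,0,0,0.01],
[-0.0118,0.0043,-0.0001,0,0,0,0.01],
[-0.0099,0.0077,0,0,0,0,0.01],
[-0.0073,0.0102,-0,0,0,0,0.01],
[-0.0039,0.0119,-0.0001,0,0,0,0.01],
[-0.0002,0.0125,-0,0,0,0,0.01],
[0.0035,0.012,-0,0,0,0,0.01],
[0.0068,0.0105,-0.0001,0,0,0,0.01],
[0.0096,0.008,0,0,0,0,0.01],
[0.0116,0.0048,0,0,0,0,0.01],
```

```bash
python3 -m pendant '[[-0.0108,-0.0064,0,0,0,0,0.01],[-0.0121,-0.003,0,0,0,0,0.01],[-0.0125,0.0007,0,0,0,0,0.01],[-0.0118,0.0043,0,0,0,0,0.01],[-0.0099,0.0077,0,0,0,0,0.01],[-0.0073,0.0102,0,0,0,0,0.01],[-0.0039,0.0119,0,0,0,0,0.01],[-0.0002,0.0125,0,0,0,0,0.01],[0.0035,0.012,0,0,0,0,0.01],[0.0068,0.0105,0,0,0,0,0.01],[0.0096,0.008,0,0,0,0,0.01],[0,0,0,0,0,0,0.01]]'; python3 -c "
from h import *
s=arm.read_state();rows([np.array([499.1,26.75,s['position'][2]])],[R.from_quat(s['ee_rot'])],.01)"
```

```text
clock: 18.35
position: [508.4, 46.5, 150.4]
ee_rot: [-0.646, 0.763, -0.002, 0.002]
contact_force: [-0.1, -0.4, 8.4]
gripper_width: 18.2
grasp_force: 59.6
[0.021,0.0059,-0,0,0,0,0.01],
```

```bash
python3 -m pendant '[[0.0098,0.0044,0,0,0,0,0.01],[0.0112,0.0015,0,0,0,0,0.01],[0,0,0,0,0,0,0.01],[0,0,0,0,0,0,0.01]]'; python3 -c "
from h import *
s=arm.read_state();rows([np.array([499.1,26.75,s['position'][2]])],[R.from_quat(s['ee_rot'])],.01);print(s['contact_force'])
d=arm.get_image('side');cv2.imwrite('pics/s6.png',cv2.resize(d['image'][140:360,230:430],None,fx=3.5,fy=2.7,interpolation=2)[:,:,::-1])"
```

```text
clock: 18.75
position: [499.2, 26.8, 150.4]
ee_rot: [-0.646, 0.763, -0.002, 0.001]
contact_force: [-0.7, -0.4, 10.7]
gripper_width: 18.3
grasp_force: 59.9
[0.0001,0.0001,-0,0,0,0,0.01],
[-0.69984873 -0.38633145 10.67494071]
```

View pics/s6.png

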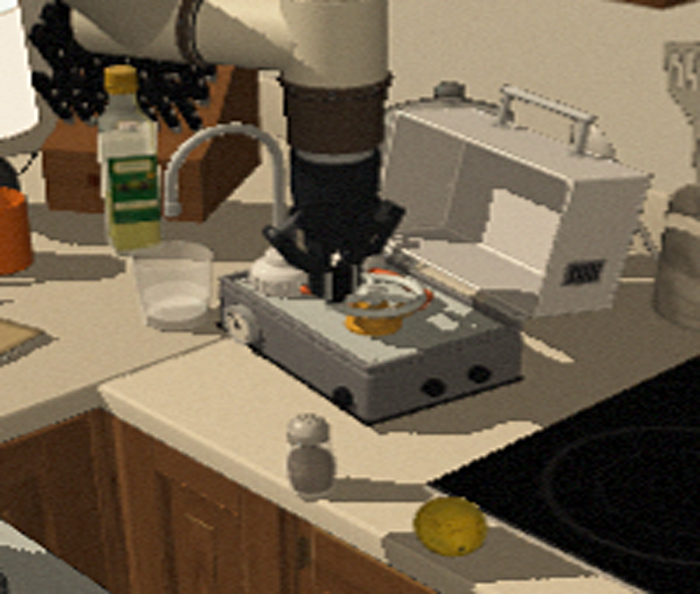

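The gripper holds the handle at the front of the wheel (about (335,280)), the cover is on its stop, and the shaker, lemon and tumbler are where they were. I'm handing in.

```bash
python3 -c "
from bench import arm
print(arm.job_done())"
```

```text
the job is handed in; nothing more can be done
None
```

Job handed in at about 19 s: the cover rests on its stop, the valve was turned shut to its hard stop and backed off two full turns (handle within about 0.1 mm of the stop position), and the gripper still holds the handle.

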